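Refit the pairing knob of a table receiver and hold it pressed

ROBOT

A 6-joint arm with a two-finger parallel gripper is mounted at the origin on the work surface. World frame = base frame: x ahead of the robot, y to its left, z up, the work surface at z = 0. Lengths are in m, angles in rad, forces in N, time in s.
With the tool pointing down it reaches from about 0.375 to 0.75 m from the base axis. Payload 9 kg.
Tool frame: the origin (TCP) lies on the centre line of the jaws, within the pads' length; the fingertips stand 19 mm ahead of it and the grasp point (between the pads) is the TCP; z points along the fingers, y is the line along which they close (so a half turn about z gives the same grasp; the last joint's range is limited). The gripper opens to 85 mm and grips with 20 to 120 N. Pads are 22 mm wide; open, the fingers measure 114 mm over their backs; the gripper's body (76 mm by 85 mm) begins 54 mm behind the grasp point. The pads swing forward as they close: fully open they stand 13 mm farther back than shut.
Start: joints at [-1.451, 0.104, 0.097, 1.564, 0, 1.353], TCP at [0.199, -0.566, 0.25] pointing down, gripper open.
Joint ranges: [-2.99, 2.99], [-0.84, 1.86], [-1.1, 1.16], [-1.84, 2.11], [-1.51, 1.56], [-3.14, 3.14]. Speed limits (rad/s): [2.22, 2.22, 2.57, 3.14, 3.14, 3.14].

INTERFACE

Orientations are given as a rotation vector (axis times angle).
In Python, from workcell import r gives the robot as it stands. The module is installed in compiled form; this text tells all that it offers. Calls block until the motion is done:
- r.move_ptp(position, orientation): joint-space move of the TCP to a pose.
- r.move_l(position, attitude=None, max_speed=0.15, stop_force=None): straight line of the TCP; attitude=None keeps the orientation; max_speed is the mean speed in m/s. With stop_force (N) it stops when the force on the tool has changed by that much, and returns True; else False.
- r.movej(angles): joint-space move.
- r.command_gripper(opening, grip_force=None): finger opening in m; grip_force is the grip in N (None keeps the last); returns when the fingers have stopped.
- r.sleep(seconds).
- r.solve_ik(position, orientation): joint angles nearest the present ones, or None.
- r.get_image(name): name is "scene" or "top" or "wrist"; returns (picture, depth): 420x560x3 uint8, red, green, blue; 420x560 float32, m along the optical axis (not along the pixel's ray), 0 where there is no reading.
- r.camera_info(name): a dict with "mtx" (3x3 intrinsics, pixels), "eye" and "rotation" of the camera in the world; the wrist camera has in their place "T_tool_cam" (4x4, takes a point from camera to tool coordinates, whose origin is the TCP and whose axes are the flange's). Camera axes: x right, y down, z forward; pixel columns grow to the right and rows downward; lengths in m; the calibration is good to about 2 mm. A picture is of the moment at which its call begins: read the wrist's pose just before it. camera_info takes no time and is no camera call.
A pose or a line that the arm cannot do raises r.MotionError and nothing moves.
- r.sign_off(): hands the job in; it is judged then, once.
Readings, each from a call of its own:
- r.get_clock(): time.
- r.get_qpos(): joint angles.
- r.get_joint_velocities(): joint speeds.
- r.get_effort(): joint torques, N m.
- r.get_tcp_pos(): TCP position.
- r.get_orientation(): TCP orientation.
- r.get_contact_force(): force on the tool from outside, world axes, zero at the start.
- r.get_moment(): the same for the moment, N m.
- r.get_opening(): finger opening in m.
- r.get_gripper_force(): force on a finger pad.
Only numpy, scipy, OpenCV 4.12 (cv2) and the standard library are available. Lean on these libraries where they do the work, as an engineer would, in place of code of your own. Each camera call takes 0.05 s, during which the arm holds its last target. There are 200 camera calls.

TASK

The black pointer knob with the orange line has come off the white table receiver: pick it up, turn it so that its pointer matches the flat of the bare brass D-shaft (the orange stripe at its foot marks the flat's side), and push it fully home on that shaft. Then press the knob, and the sprung shaft with it, right down to the stop to start pairing with the router, and keep it held down there: finish with the gripper still on the knob, pressing. Leave everything else on the table where it is.

Things in the scene. Friction and masses are not known exactly. Their poses are not given: they have to be found in the camera images.
- knob: Loose black knob, 35 to 70 g, standing on its round skirt (44 mm across, 6 mm tall). Above it a grip bar with flat sides, 38 mm long (own x), 20 mm wide (own y), 6 to 28 mm above the underside. An orange line runs along the top from the middle to the pointer end (+x) and down that end. Origin: centre of the underside, z up. The pointer starts within 1.5 rad of the direction it needs on the shaft.
- knob_pointer (a point): Top of the knob's pointer end: 19 mm along the knob's +x from its axis, 28 mm above its underside. Below, on the knob's axis, a D-shaped blind bore opens in the underside: 13.2 mm across, 12 mm deep, its flat 2.1 mm from the axis on the pointer (+x) side.
- shaft_tip (a point): Top centre of the brass D-shaft, 12 mm thick, standing 18 mm above the panel, its last 2 mm tapered. z up; +x points out of its flat side, 1.5 mm from the axis. The knob goes on with 0.6 mm play all round (some 6 degrees either way), its +x along this +x; home, its underside is 12 mm below this point. Turned wrongly it stays on the tip, 12 mm higher. The shaft turns under 0.03 N m.
- stem (a joint): How far the shaft is pushed down into the receiver (m): 0 when free, 0.005 at its stop. A spring pushes it back up: 3 N to start it, 8 N at the stop. At the stop a knob that is home clears the panel by 1 mm.
- radio: The table receiver, fixed: a white box with wooden cheeks, 170 mm (own x) by 230 mm (own y), 70 mm tall, grey cloth on the far half of its top. Origin: centre of its underside, z up, front towards -x. The bare shaft stands at own (-30, -55) mm on a flat grey disc that turns with it, an orange stripe on the disc on the flat's side; at own (-30, +55) mm is a like knob already fitted, 29 mm tall.
- round_knob: Spare round silvery knob, 38 mm across, 22 mm tall, not wanted here. Origin: centre of its underside.
- jar: Small amber jar, 44 mm across, 55 mm tall. Origin: centre of its underside.
- remote: Grey remote control lying flat, 160 (own x) by 45 by 16 mm. Origin: centre of its underside.
- mug: Blue mug, 80 mm across, 90 mm tall, handle at own +y. Origin: centre of its underside.
- screwdriver: Screwdriver lying along own x, 170 mm long. Origin: under its middle.

How it is judged:
On the way:
1. the knob is lifted more than 30 mm off the table in the gripper (height (world z) of knob above 0.03 m and contact force between knob and the fingers above 0.5 N and horizontal distance between knob and shaft_tip above 0.03 m), for 0.1 s.
At the end, for the whole second after the job is handed in: Knob home on the D-shaft (underside 10.5 mm or more below the shaft tip, within 3 mm of its axis, pointer on the flat's side within 0.45 rad, upright within 0.12 rad) and at rest, shaft pushed in over 3.8 of its 5 mm, gripper still on the knob with over 1 N (z of knob in the frame of shaft_tip below -0.0105 m and horizontal distance between knob and shaft_tip below 0.003 m and angle between the x axis of knob and the x axis of shaft_tip, either way round below 0.45 rad and x of knob_pointer in the frame of shaft_tip above 0.01 m and angle between knob's own z axis and vertical below 0.12 rad and value of joint stem above 0.0038 m and contact force between knob and the fingers above 1 N and linear speed of knob below 0.02 m/s); the arm keeps its last pose, push and grip.
It fails at once if another thing on the table (round knob, jar, remote, mug or screwdriver) is moved more than 30 mm (distance of any of round_knob, jar, remote, mug, screwdriver from where it was at the start of the episode above 0.03 m).
It also fails if it takes over 42 s, if anything falls off the work surface, if the arm or the gripper's body presses on something with over 40 N, if the wrist force passes 120 N, or if a joint passes its speed limit or range.

## Working session

There is one attempt and no reset: what is moved stays moved. The work goes in short steps, each a Python script; the robot and the scene stay as the last script left them, time stands still between calls to the robot, and variables do not carry over. Pictures are saved under pics/ and viewed, at most 10 in all, crops included, and the job is handed in when it is done.

```bash
mkdir -p pics
cat > h.py <<'E'
import numpy as np, cv2
from scipy.spatial.transform import Rotation as R
from workcell import r
def snap(name,fn):
    p=np.array(r.get_tcp_pos());o=np.array(r.get_orientation())
    im,d=r.get_image(name); ci=r.camera_info(name)
    if name=="wrist":
        T=np.eye(4);T[:3,:3]=R.from_rotvec(o).as_matrix();T[:3,3]=p
        T=T@np.array(ci["T_tool_cam"])
    else:
        T=np.eye(4);Ro=np.array(ci["rotation"])
        T[:3,:3]=Ro if Ro.shape==(3,3) else R.from_rotvec(Ro).as_matrix();T[:3,3]=ci["eye"]
    K=np.array(ci["mtx"])
    cv2.imwrite(f"pics/{fn}.png",im[:,:,::-1]); np.savez(f"pics/{fn}.npz",im=im,d=d,T=T,K=K)
    return im,d,T,K
def cloud(d,T,K):
    v,u=np.indices(d.shape); P=np.stack([(u-K[0,2])/K[0,0]*d,(v-K[1,2])/K[1,1]*d,d],-1)
    return P@T[:3,:3].T+T[:3,3]
def down(yaw): # tool z down, tool y axis direction at world angle yaw
    y=np.array([np.cos(yaw),np.sin(yaw),0]);z=np.array([0,0,-1.]);x=np.cross(y,z)
    return R.from_matrix(np.stack([x,y,z],1)).as_rotvec()
E
python3 - <<'E'
from h import *
im,d,T,K=snap("top","top1");print(T,K)
im2,*_=snap("scene","sc1");print(r.get_orientation(),r.get_clock(),r.camera_info("wrist")["T_tool_cam"])
E
```

```text
[[-0.00878402 -0.98512246  0.17162917  0.43654025]
 [-0.99958951  0.01333114  0.02535927 -0.09838945]
 [-0.02727    -0.17133596 -0.98483518  1.07021718]
 [ 0.          0.          0.          1.        ]] [[445.08890922   0.         279.5565475 ]
 [  0.         445.08890922 211.65822585]
 [  0.           0.           1.        ]]
[-3.09562551e+00 -5.27968888e-01 -1.09043019e-04] 0.1 [[-2.37416662e-04 -9.47623975e-01 -3.19388080e-01  8.24828213e-02]
 [ 9.99999600e-01 -5.00411255e-04  7.41371235e-04 -1.42689845e-04]
 [-8.62366546e-04 -3.19387777e-01  9.47623715e-01 -1.23541407e-01]
 [ 0.00000000e+00  0.00000000e+00  0.00000000e+00  1.00000000e+00]]
```

View pics/top1.png

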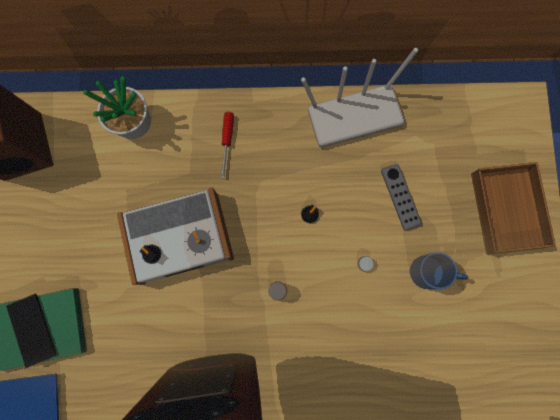

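View pics/sc1.png

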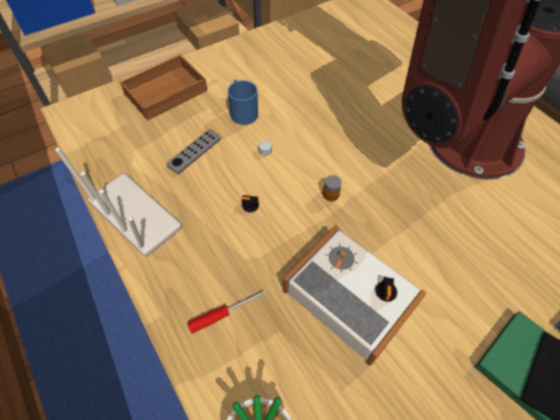

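The top view shows the loose knob at about (310,214) with its pointer up-right. The bare shaft is at (199,241), its stripe going up-left, and the fitted knob is at (151,254). Next I'll look at both from close by.

Run:
```python
from h import *
D=np.load("pics/top1.npz");P=cloud(D['d'],D['T'],D['K'])
for n,(u,v) in dict(knob=(308,215),shaft=(199,241),fit=(150,254),jar=(278,291),rnd=(366,264)).items(): print(n,P[v,u])
k=P[215,308];s=P[241,199]
print(r.get_qpos())
for tgt,fn in ((k,"wk"),(s,"ws")):
    p=[tgt[0],tgt[1],tgt[2]+0.13]
    best=None
    for yaw in np.arange(-np.pi,np.pi,0.3):
        q=r.solve_ik(p,down(yaw))
        if q is not None:
            c=abs(np.array(q)[5])
            if best is None or c<best[0]: best=(c,yaw)
    print(best); r.move_ptp(p,down(best[1])); snap("wrist",fn)
    print(r.get_qpos(),r.get_clock())
a=np.hstack([cv2.imread("pics/wk.png")[60:360,80:480],cv2.imread("pics/ws.png")[60:360,80:480]])
cv2.imwrite("pics/both.png",a)
```

```text
knob [ 0.60912154 -0.13890042  0.02857602]
shaft [0.54388955 0.10699049 0.08750918]
fit [0.51501015 0.21130384 0.10171004]
jar [ 0.43259472 -0.06718181  0.05570753]
rnd [ 0.49268164 -0.27199085  0.02131657]
[-1.45065248e+00  1.04655895e-01  9.65197196e-02  1.56392852e+00
  7.60472712e-06  1.35308459e+00]
(np.float64(0.07923093034341422), np.float64(1.0584073464102044))
[-4.34613770e-01  1.81116505e-01  1.50156699e-02  1.40440423e+00
 -1.28618602e-04  7.95575191e-02] 2.3
(np.float64(0.1293646337151606), np.float64(1.658407346410204))
[-4.39115410e-02 -3.85111868e-02 -1.08720483e-01  1.50119513e+00
 -2.90144272e-04 -1.29044095e-01] 3.3667
```

View pics/both.png

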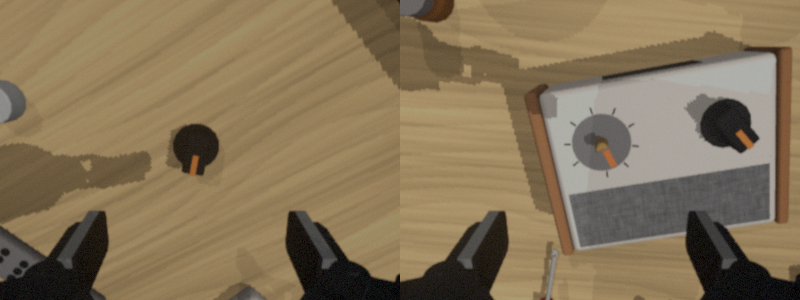

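The left half shows the knob at (195,150), pointer down. The right half shows the shaft at (600,143), with the orange stripe pointing down-right.

Run:
```python
from h import *
for fn in("wk","ws"):
    D=np.load(f"pics/{fn}.npz");im=D['im'];P=cloud(D['d'],D['T'],D['K'])
    hsv=cv2.cvtColor(im,cv2.COLOR_RGB2HSV)
    org=(hsv[...,0]<18)&(hsv[...,1]>170)&(hsv[...,2]>120)
    if fn=="wk":
        c0=np.array([.609,-.139]);near=np.linalg.norm(P[...,:2]-c0,axis=2)<.04
        m=near&(P[...,2]>.024)&(P[...,2]<.033);Q=P[m]
        print("bar",len(Q),np.median(Q[:,2]),cv2.minAreaRect((Q[:,:2]*1000).astype(np.float32)))
        o=P[m&org];print("orange",len(o),o.mean(0)); 
        u,s,vt=np.linalg.svd(o[:,:2]-o[:,:2].mean(0));print("dir",vt[0],np.arctan2(vt[0][1],vt[0][0]),s)
        sk=P[near&(P[...,2]>.003)&(P[...,2]<.0075)];print("skirt",len(sk),cv2.minEnclosingCircle((sk[:,:2]*1000).astype(np.float32)))
    else:
        c0=np.array([.544,.107]);near=np.linalg.norm(P[...,:2]-c0,axis=2)<.035
        m=near&(P[...,2]>.084)&(P[...,2]<.095);Q=P[m]
        print("shaft",len(Q),np.percentile(Q[:,2],[5,50,95]),Q.mean(0),cv2.minAreaRect((Q[:,:2]*1000).astype(np.float32)))
        o=P[near&org&(P[...,2]<.075)];print("orange",len(o),o.mean(0))
        u,s,vt=np.linalg.svd(o[:,:2]-o[:,:2].mean(0));print("dir",vt[0],np.arctan2(vt[0][1],vt[0][0]),s)
        g=near&(hsv[...,1]<40)&(hsv[...,2]<150)&(P[...,2]<.08)
        print("disc z",np.median(P[g][:,2]),cv2.minEnclosingCircle((P[g][:,:2]*1000).astype(np.float32)))
        rows,cols=np.where(near);b=(rows.min(),rows.max(),cols.min(),cols.max());print(b)
        cv2.imwrite("pics/sz.png",cv2.resize(im[b[0]:b[1],b[2]:b[3],::-1],(500,500),interpolation=0))
```

```text
bar 972 0.028086489091902755 ((616.242431640625, -144.93504333496094), (20.02094268798828, 39.13153076171875), 50.46086883544922)
orange 102 [ 0.62291712 -0.15051144  0.02877573]
dir [ 0.7682244  -0.64018065] -0.6947334004288117 [0.05166768 0.01358793]
skirt 687 ((615.6754760742188, -144.7165069580078), 21.813539505004883)
shaft 108 [0.08481854 0.08771366 0.08918618] [0.54419495 0.10924153 0.08753259] ((544.6425170898438, 109.08565521240234), (7.295315742492676, 11.40217399597168), 32.34273147583008)
orange 24 [0.56089129 0.11957832 0.07105408]
dir [0.89450834 0.44705125] 0.46346611351074024 [0.01958265 0.00403652]
disc z 0.07075203087509213 ((545.6021728515625, 109.42716979980469), 33.528018951416016)
(np.int64(162), np.int64(419), np.int64(141), np.int64(417))
```

View pics/sz.png

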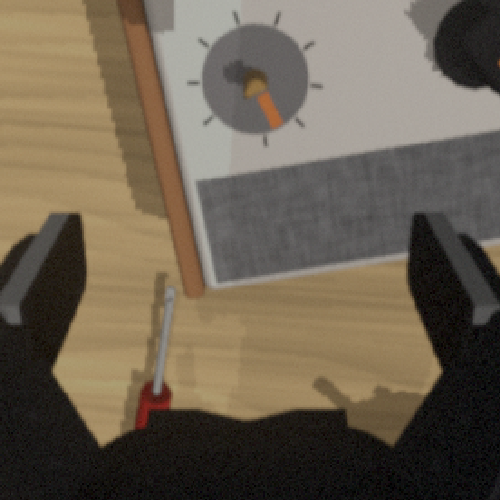

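```bash
cat >> h.py <<'E'
def circ(p): # least-squares circle
    A=np.c_[2*p,np.ones(len(p))];s=np.linalg.lstsq(A,(p**2).sum(1),rcond=None)[0];return s[:2],np.sqrt(s[2]+s[0]**2+s[1]**2)
def shaft(im,d,T,K,c0=np.array([.546,.110])):
    P=cloud(d,T,K);hsv=cv2.cvtColor(im,cv2.COLOR_RGB2HSV);near=np.linalg.norm(P[...,:2]-c0,axis=2)<.03
    m=near&(P[...,2]>.0855)&(P[...,2]<.095);Q=P[m]
    print("top",len(Q),np.median(Q[:,2]),cv2.minAreaRect((Q[:,:2]*1000).astype(np.float32)))
    org=(hsv[...,0]<18)&(hsv[...,1]>170)&(hsv[...,2]>120)
    o=P[near&org&(P[...,2]<.0735)][:,:2]
    print("stripe",len(o),o.mean(0),cv2.minAreaRect((o*1000).astype(np.float32)))
    # disc = darker grey low points within 24 mm
    g=near&(hsv[...,1]<50)&(hsv[...,2]<150)&(P[...,2]<.074)&(np.linalg.norm(P[...,:2]-c0,axis=2)<.026)
    n,l,st,c=cv2.connectedComponentsWithStats(g.astype(np.uint8));i=1+st[1:,4].argmax()
    cs,_=cv2.findContours((l==i).astype(np.uint8),0,1);q=max(cs,key=cv2.contourArea)
    h=cv2.convexHull(q)[:,0];print("disc",[x*1000 for x in circ(P[h[:,1],h[:,0],:2])],np.median(P[g][:,2]))
E
python3 - <<'E'
from h import *
yaw=.52+np.pi/2
x=np.array([-np.sin(yaw),np.cos(yaw)])
p=np.array([.546,.110])-.02*x
r.move_ptp([*p,.15],down(yaw)); a=snap("wrist","ws2");shaft(*a)
cv2.imwrite("pics/ws2c.png",cv2.resize(a[0][100:310,140:420,::-1],(560,420),interpolation=0))
print(r.get_qpos())
yk=-.69+np.pi/2
x=np.array([-np.sin(yk),np.cos(yk)]);p=np.array([.616,-.145])-.02*x
r.move_ptp([*p,.10],down(yk)); a=snap("wrist","wk2")
P=cloud(*a[1:]);n=np.linalg.norm(P[...,:2]-[.616,-.145],axis=2)<.04
Q=P[n&(P[...,2]>.024)&(P[...,2]<.033)];print("bar",cv2.minAreaRect((Q[:,:2]*1000).astype(np.float32)),np.median(Q[:,2]))
sk=P[n&(P[...,2]>.003)&(P[...,2]<.0075)];print("skirt",cv2.minEnclosingCircle((sk[:,:2]*1000).astype(np.float32)))
print(r.get_qpos(),r.get_clock())
E
```

```text
top 181 0.08785449088510786 ((544.1701049804688, 108.99478149414062), (6.897504806518555, 11.417757034301758), 32.310638427734375)
stripe 25 [0.55863634 0.11828144] ((559.2048950195312, 118.97696685791016), (14.332634925842285, 3.480355978012085), 29.487300872802734)
disc [array([545.97504788, 109.99461866]), np.float64(25.87104462405483)] 0.07069349021139251
[-1.86234379e-02  3.58089754e-02 -1.54099139e-01  1.38033248e+00
 -1.24400163e-04 -5.33440792e-01]
bar ((616.2245483398438, -144.71694946289062), (19.835979461669922, 38.93047332763672), 50.03547668457031) 0.028036338034292535
skirt ((615.8847045898438, -144.64044189453125), 21.969961166381836)
[-4.43518339e-01  2.81340304e-01  2.36851675e-02  1.31229062e+00
  2.70144809e-04  2.44239591e-01] 5.0583
```

View pics/ws2c.png

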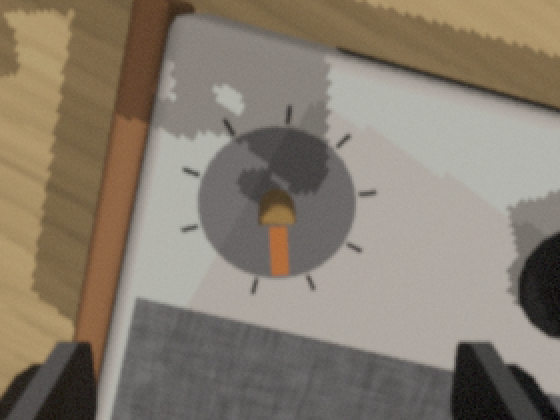

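The crop shows the brass D at (277,208), with the stripe running almost straight down to (281,275). That puts the shaft axis at about (0.5461, 0.1101) and the flat's yaw at about 0.54. Now I'll grasp.

Run:
```python
from h import *
yk=-.697+np.pi/2; o=down(yk)
r.move_l([.6161,-.1447,.08],o); r.move_l([.6161,-.1447,.028],o,max_speed=.06,stop_force=8)
print(r.get_tcp_pos(),r.get_contact_force())
r.command_gripper(0.0,50); print(r.get_opening(),r.get_gripper_force())
r.move_l([.6161,-.1447,.18],o); r.sleep(.2)
a=snap("wrist","g1");print(r.get_opening(),r.get_tcp_pos(),r.get_clock())
T=np.linalg.inv(np.array(r.camera_info("wrist")["T_tool_cam"]))
P=cloud(a[1],np.linalg.inv(T),a[3]) # tool frame
v,u=np.where((abs(P[...,0])<.04)&(abs(P[...,1])<.03)&(P[...,2]>-.03)&(P[...,2]<.05)&(a[1]>0));print(len(v),u.min(),u.max(),v.min(),v.max())
```

```text
[ 0.61643254 -0.14484388  0.02851081] [-0.18290478 -0.04457558 -0.05668163]
0.018818694471327325 49.24474384635687
0.019061574853105296 [ 0.61582771 -0.14457345  0.17931584] 8.45
9118 193 358 228 357
```

View pics/g1.png

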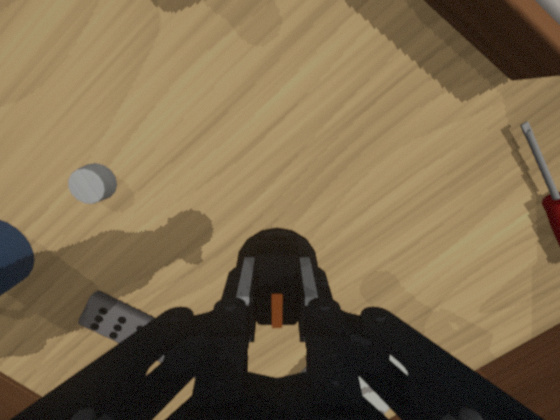

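Run:
```python
from h import *
D=np.load("pics/g1.npz");Tt=np.array(r.camera_info("wrist")["T_tool_cam"])
P=cloud(D['d'],Tt,D['K']);im=D['im'];hsv=cv2.cvtColor(im,cv2.COLOR_RGB2HSV)
m=(abs(P[...,1])<.008)&(abs(P[...,0])<.03)
for lo in np.arange(-.01,.04,.005):
    q=P[m&(P[...,2]>=lo)&(P[...,2]<lo+.005)];
    if len(q):print(round(lo,3),len(q),np.percentile(q,[1,99],axis=0).round(4)[:,:2].tolist())
t=P[m&(abs(P[...,2])<.004)];print("top z",np.median(t[:,2]),"x",t[:,0].min(),t[:,0].max(),"y",t[:,1].min(),t[:,1].max())
org=(hsv[...,0]<18)&(hsv[...,1]>170)&(hsv[...,2]>80)&(abs(P[...,2])<.006)&(abs(P[...,0])<.03);o=P[org];print("org",len(o),o.mean(0),cv2.minAreaRect((o[:,:2]*1000).astype(np.float32)))
s=(P[...,2]>.018)&(P[...,2]<.0255)&(abs(P[...,1])<.023)&(P[...,0]>0)&(P[...,0]<.03)
v,u=np.where(s);q=P[s];
# front rim: for each column max x
e=np.array([[q[u==c,0].max(),q[u==c][q[u==c,0].argmax(),1]] for c in np.unique(u)]);e=e[abs(e[:,1])<.019];print("skirt",len(e),circ(e),np.median(q[:,2]))
```

```text
-0.005 988 [[-0.0177, -0.0077], [0.0186, 0.0078]]
0.0 1636 [[-0.0181, -0.0078], [0.0196, 0.0079]]
0.005 174 [[0.0187, -0.0079], [0.0199, 0.0078]]
0.01 121 [[0.0188, -0.0077], [0.0198, 0.0079]]
0.015 149 [[0.0186, -0.0078], [0.0198, 0.0078]]
0.02 252 [[0.0187, -0.0078], [0.0224, 0.0079]]
0.025 32 [[0.0202, -0.0078], [0.0221, 0.0075]]
top z 0.00017604770255682384 x -0.01989000081974107 0.020001007665778572 y -0.007998302903778154 0.007996587055664113
org 330 [-0.00840404  0.00018284 -0.00038098] ((-8.842406272888184, 0.34127068519592285), (18.49448013305664, 4.66093635559082), 0.2505507171154022)
skirt 73 (array([0.0006262 , 0.00012595]), np.float64(0.02147014157306674)) 0.022385519829853692
```

```bash
cat >> h.py <<'E'
S=np.array([.5461,.1101])
def place(yaw,z,ds=(0,0),**k):
    y=yaw+np.pi/2;x=np.array([-np.sin(y),np.cos(y)]);yy=np.array([np.cos(y),np.sin(y)])
    p=S+np.array(ds)-.0004*x-.0002*yy
    return np.array([*p,z]),down(y)
def stat(): print(np.array(r.get_tcp_pos()).round(4),np.array(r.get_contact_force()).round(1),np.array(r.get_moment()).round(2),round(r.get_opening(),4),r.get_clock())
E
python3 - <<'E'
from h import *
p,o=place(.54,.18);r.move_ptp(p,o)
p[2]=.122;r.move_l(p,o);r.sleep(.2);stat();print(p)
p[2]=.101;print(r.move_l(p,o,max_speed=.02,stop_force=14));stat()
E
```

```text
[0.5474 0.11   0.1234] [ 0.6 -0.1 -0.2] [ 0.05 -0.01 -0.01] 0.0189 10.2167
[0.54654591 0.11013411 0.122     ]
False
[0.5465 0.1102 0.1014] [-2.9  0.1  4.1] [-0.03  0.64 -0.02] 0.0188 11.4167
```

Run:
```python
from h import *
p,o=place(.54,.092);r.sleep(.2);stat()
print(r.move_l(p,o,max_speed=.01,stop_force=14));stat();r.sleep(.5);stat();print(r.get_gripper_force())
cv2.imwrite("pics/end.png",cv2.resize(snap("wrist","e1")[0][140:350,140:420,::-1],(560,420)))
snap("scene","e2")
```

```text
[0.5465 0.1101 0.1014] [-2.9 -0.1  5. ] [-0.    0.7   0.02] 0.019 11.6167
True
[0.5465 0.1102 0.099 ] [-3.5 -0.9  7.5] [-0.07  0.65 -0.03] 0.0185 12.1167
[0.5465 0.1102 0.099 ] [-3.5  0.2  8.1] [-0.    0.67 -0.02] 0.0187 12.6167
50.08582189679146
```

View pics/end.png

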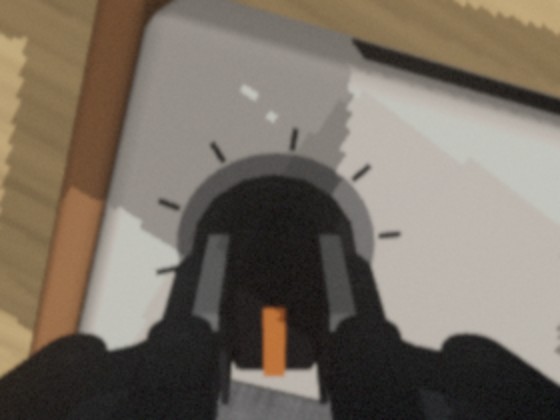

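The knob is seated on the shaft with its pointer on the flat's side (orange line at (273,340)). I'll press a little more to confirm that it is on the stop.

Run:
```python
from h import *
for z in (.0985,.098,.0975):
    p,o=place(.54,z);r.move_l(p,o,max_speed=.01,stop_force=12);r.sleep(.3);stat()
    if r.get_contact_force()[2]>14:break
```

```text
[0.5465 0.1101 0.0992] [-4.  -0.6  6.6] [-0.04  0.87 -0.02] 0.0192 13.2667
[0.5466 0.1102 0.099 ] [-4.8  0.5  9.7] [-0.06  1.14  0.  ] 0.0188 13.8167
[0.5467 0.1101 0.0989] [-7.8 -0.2 13.1] [-0.05  1.45 -0.  ] 0.0191 14.3667
```

The z reading stays at 0.099 while the force rises past 8 N, so the knob is home and on the stop.

```bash
python3 -c "
from h import *
stat();print(r.sign_off())"
```

```text
[0.5467 0.1101 0.0989] [-7.8 -0.2 13.1] [-0.05  1.45 -0.  ] 0.0191 14.3667
the job is handed in; nothing more can be done
None
```

I picked up the knob, pushed it home on the D-shaft with its pointer on the flat's side, and handed in at about 14.4 s with the gripper still pressing it against the stop at about 13 N; the sign-off gave no verdict.

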